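Turn the gearbox cover over and close the housing

ROBOT

A 6-joint arm with a two-finger parallel gripper is mounted at the origin on a cart in front of the work surface, level with it; the furniture and walls round the work are solid. World frame = base frame: x ahead of the robot, y to its left, z up, the work surface at z = 0. Lengths are in mm, angles in rad, forces in N, time in s.
With the tool pointing down it reaches from about 350 to 975 mm from the base axis. Payload 7.1 kg.
Tool frame: the origin (TCP) lies midway between the tips of the shut fingers; the grasp point (between the pads) lies ctrl.grip_point_offset behind it (ctrl.grip_point_offset is the distance from the TCP to the grasp point, in mm); z points along the fingers, y is the line along which they close (so a half turn about z gives the same grasp; the last joint's range is limited). The gripper opens to 88 mm and grips with 3 to 60 N. Pads are 20 mm wide; open, the fingers measure 115 mm over their backs; the gripper's body (75 mm by 178 mm) begins 61 mm behind the grasp point.
Start: joints at [1.154, 0.423, 1.63, -0, 1.089, -0.019], TCP at [242.087, 576.193, 195.875] pointing down, gripper open.
Joint ranges: [-3, 3], [-0.9, 2.11], [0.09, 2.58], [-1.31, 4.45], [0.11, 2.69], [-2.54, 2.54]. Speed limits (rad/s): [2.39, 2.39, 3.01, 3.14, 3.14, 3.14].

INTERFACE

Orientations are given as a rotation vector (axis times angle).
In Python, from workcell import ctrl gives the robot as it stands.
- The arm moves only by the tool apply_moves, never from a script. Its argument "targets" is a list of rows, each an object of numbers: "tx", "ty", "tz": the shift along the world's x, y, z in m; "spin": the turn about the world's z in degrees. In form: [{"tx": .., "ty": .., "tz": .., "spin": ..}, ...]. A call has exactly 8 rows; each row is the pose to reach, as a shift and turn from the pose commanded when the call began; what a row does not reach only later rows make up. A row lasts 1/10 s, in which the tool goes at most 50 mm and 8.59 degrees, less where a joint would pass 70% of its speed; a pose out of reach is approached as far as the arm can. A call with a gripper value outside its range is refused whole. "gripper" is the closure, from -1 (fully open) to 1 (shut), set as the call begins (left out, the last holds). The fingers move at their own pace and stop on an object; the grip force is fixed at half the most. Time passes only in rows, so rows that repeat a pose let the fingers close, or fill a call up. It gives the time, the measured TCP pose, the force, the opening and the grip force at its end, in the units of the state.
- ctrl.get_obs(): the state, without advancing time (a new reading comes with each control period).
- ctrl.get_image(name): name is "side" or "top"; returns the picture (400x640x3 uint8, red, green, blue); there is no depth.
- ctrl.get_calibration(name): a dict with "fov_y" (degrees; the focal length in pixels is half the picture's height over the tangent of half this angle, whatever the lens; pixels are square), "cx", "cy" (the principal point, pixels), "rvec" (rotation vector, rad) and "tvec" (3), from world to camera coordinates, as OpenCV has them. Camera axes: x right, y down, z forward; pixel columns grow to the right and rows downward; lengths in mm; the calibration is good to about 2 mm. A picture is of the moment at which its call begins. get_calibration takes no time and is no camera call.
- ctrl.close_job(): hands the job in; it is judged then, once.
Trained networks look in the newest picture that a camera, given by its name, has taken for a name from the list of things; names that differ only in an ending like _2 or _b are one class to them, and where a whole thing is asked for, a point or a joint stands for the part that bears it (a point fixed in the world has none). Each returns a list of dicts, best first, with "score" (0 to 1); they miss things now and then, are a little off and sometimes report something else, mostly with a low value. They report only what shows in the picture. A call takes as long as a camera call.
- ctrl.outline_of(name, camera): "pixels" (400x640 bool, what is visible of it) and "box" ([left, top, right, bottom] in pixels, round what is visible of it).
- ctrl.pinpoint(name, camera): "uv" ([column, row] in pixels: a listed point, or the origin of a listed thing).
The state is a dict: "t": time; "qpos": joint angles; "qvel": joint speeds; "joint_torque": joint torques, N m; "ee_pos": TCP position; "orientation": TCP orientation; "ft_force": force on the tool from outside, world axes, zero at the start; "moment": the same for the moment, N m; "width": finger opening in mm; "grasp_force": force on a finger pad.
Only numpy, scipy, OpenCV 4.12 (cv2) and the standard library are available. Lean on these libraries where they do the work, as an engineer would, in place of code of your own. Each camera call takes 0.05 s, during which the arm holds its last target. There are 200 camera calls.

TASK

The gearbox cover lies seal face up on the turn-over rest, its hub hanging down between the rails. Tip it up and over until it leans on the rest's sloping back by itself, hub outward; then take it again and close the open gearbox housing with it: hub up, lying flat and fully down in the housing's recess. Leave the other things on the bench where they are.

Things in the scene. Friction and masses are not known exactly. Their poses are not given: they have to be found in the camera images.
- cover: Aluminium cover plate 110 (x) x 130 (y) x 8 mm, 0.3-0.5 kg, with a round hub, 46 mm across, 20 mm high, in the middle of one face. Origin: root of the hub, in the hub-side face. z runs through the plate to the flat seal face; the hub stands along -z. Starts seal face up, far (+x) edge toward the back rest. Low ribs run diagonally from the hub to 45 mm out. May be seated either way round.
- turnover_rest: Grey turn-over rest, bolted down. Origin: on the bench, under the cover's middle; x points from its open front (robot's left) to the back rest, z up. Rails along x at y = +-45 to 59 mm, x = -30 to 38 mm, carry the cover's underside 45 mm up; between and before them all is free down to the 6 mm base (from x = -25 mm on), so the cover's front edge overhangs about 25 mm. Cheeks guide it.
- rest_heel (a point): Foot of the rest's kerb, 58 mm along the rest's x, 41 mm up. The cover's far edge stands here while it is tipped up, in a recess from x = 38 to 58 mm, 4 mm deeper than the rails. The kerb's upright face rises 14 mm from here. Axes as the rest's. Side cheeks 64 mm high, inner faces at y = +-68 mm, stand beside it (x = 37 to 87 mm).
- rest_top (a point): Middle between the upper ends of the back rest's two rubber-faced arms (y = +-39 to 61 mm), 114 mm above the bench. They lean away from the open front, 35 degrees past upright, from the kerb's top edge up. A cover pushed a little past upright tips onto them and stays, hub toward the open front, hub axis 35 degrees above level.
- gear_housing: Gearbox housing, bolted down: open-topped grey box 132 (x) x 152 (y) mm, 63 mm high, gears inside, a shaft stub at its front (-x). Origin: on the bench under its middle, z up.
- housing_seat (a point): Middle of the housing's seat: the ledge 52 mm above the bench on which the cover's seal face rests, bottom of a recess 114 (x) x 134 (y) mm, 7 mm deep, with a sloping lead-in above it up to 63 mm. Axes as the housing's. With the cover fully down, the cover's origin is 8 mm above this point.
- pulley: bystander: grey vee pulley, 60 mm across, 24 mm high
- screwdriver: bystander: screwdriver, 239 mm long, lying right of the work
- tape_roll: bystander: roll of tape, 100 mm across, behind the work

How it is judged:
By the outcome, as a careful person would: the job done as asked, in the order asked, and still so for the second after the job is handed in, with the robot touching nothing.
It also fails if it takes over 58 s, if anything falls off the work surface, if the arm or the gripper's body presses on something with over 40 N, if the wrist force passes 120 N, or if a joint passes its speed limit or range.

## Working session

There is one attempt and no reset: what is moved stays moved. The work goes in short steps, Python scripts to look and compute and a tool call to move; the robot and the scene stay as the last step left them, time stands still between calls to the robot, and variables do not carry over. Pictures are saved under pics/ and viewed, at most 10 in all, crops included, and the job is handed in when it is done.

Besides the shell and the picture viewer there is one more tool, called after "Emit:" as name(argument=value, ...) on one line, values as JSON. apply_moves: Moves the arm, as the interface text tells. Its arguments: {"type":"object","properties":{"targets":{"type":"array"},"gripper":{"type":"number"}},"required":["targets"]}

```bash
mkdir -p pics
cat > h.py <<'E'
import numpy as np, cv2
from workcell import ctrl
def cal(n):
    c=ctrl.get_calibration(n); f=200/np.tan(np.radians(c["fov_y"])/2)
    R=cv2.Rodrigues(np.array(c["rvec"],float))[0]; t=np.array(c["tvec"],float).ravel()
    return np.array([[f,0,c["cx"]],[0,f,c["cy"]],[0,0,1]]),R,t
def onz(n,uv,z):
    K,R,t=cal(n); d=R.T@np.linalg.inv(K)@[uv[0],uv[1],1]; o=-R.T@t
    return o+d*(z-o[2])/d[2]
def proj(n,p):
    K,R,t=cal(n); q=K@(R@np.array(p,float)+t); return q[:2]/q[2]
def tri(uvs):
    A=[]
    for n,uv in uvs.items():
        K,R,t=cal(n); P=K@np.c_[R,t]; A+= [uv[0]*P[2]-P[0],uv[1]*P[2]-P[1]]
    X=np.linalg.svd(np.array([a/np.linalg.norm(a[:3]) for a in A]))[2][-1]; return X[:3]/X[3]
def shot(n,f,box=None,s=1):
    im=ctrl.get_image(n)[:,:,::-1]
    if box: im=im[box[1]:box[3],box[0]:box[2]]
    cv2.imwrite("pics/"+f,cv2.resize(im,None,fx=s,fy=s,interpolation=cv2.INTER_CUBIC))
E
python3 - <<'E'
from h import *
np.set_printoptions(precision=1,suppress=True)
shot("side","s0.png");shot("top","t0.png")
o=ctrl.get_obs(); print(ctrl.grip_point_offset,o)
for n in("side","top"):
    K,R,t=cal(n); print(n,"cam at",-R.T@t)
for k in("cover","turnover_rest","rest_heel","rest_top","gear_housing","housing_seat","pulley"):
    d={}
    for n in("side","top"):
        r=ctrl.pinpoint(k,n)
        if r: d[n]=r[0]["uv"]; print(k,n,np.array(d[n]),round(r[0]["score"],2))
    z={"cover":45,"rest_heel":41,"rest_top":114,"housing_seat":52}.get(k,0)
    for n in d: print("   ",n,onz(n,d[n],z))
    if len(d)==2: print("    tri",tri(d))
E
```

```text
18.700000000000003 {'t': 0.1, 'qpos': array([ 1.2,  0.4,  1.6, -0. ,  1.1, -0. ]), 'qvel': array([-0., -0.,  0.,  0.,  0.,  0.]), 'joint_torque': array([  0. , -54.6, -27.4,   0.1,   0. ,  -0. ]), 'ee_pos': array([241.9, 575.7, 195.2]), 'orientation': array([-0.6, -3.1,  0. ]), 'ft_force': array([-0.2,  0.5,  1.2]), 'moment': array([ 0.,  0., -0.]), 'grasp_force': 0.0, 'width': 88.0609071618594}
side cam at [420.6 513.2 708.4]
top cam at [ 470.5 -268.8 1305.6]
cover top [237.2 237.9] 0.66
    top [511.4 -19.8  45. ]
rest_heel side [344.8 271.7] 0.74
rest_heel top [263.2 243.5] 0.82
    side [498.8 -85.2  41. ]
    top [497. -93.  41.]
    tri [498.4 -91.8  33.7]
rest_top side [349.4 232.1] 0.63
rest_top top [274.9 247.5] 0.68
    side [ 498.4 -140.2  114. ]
    top [ 485.4 -134.5  114. ]
    tri [ 491.5 -134.5  119.7]
gear_housing side [351.9 208.3] 0.77
gear_housing top [366.5 237.7] 0.91
    side [ 521.1 -369.8    0. ]
    top [ 519.5 -387.8    0. ]
    tri [ 521.7 -389.1  -15.4]
housing_seat side [352.7 191. ] 0.96
housing_seat top [365.4 238.5] 0.56
    side [ 522.6 -384.8   52. ]
    top [ 515.2 -380.    52. ]
    tri [ 518.5 -379.4   56.1]
pulley side [303.3 198.1] 0.53
pulley top [368.8 185.7] 0.65
    side [ 673.8 -391.9    0. ]
    top [ 672.7 -393.9    0. ]
    tri [ 673.6 -393.9   -1.6]
```

View pictures.

View pics/s0.png

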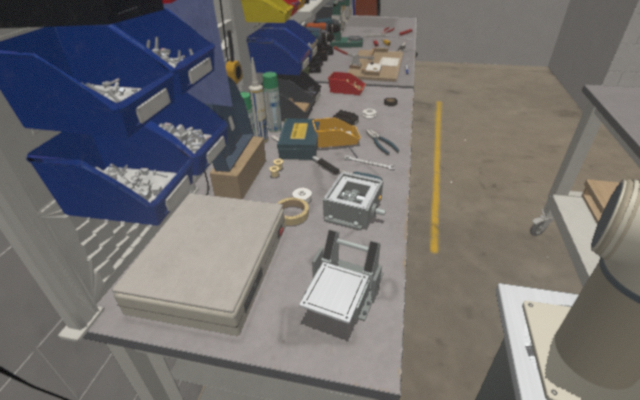

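View pics/t0.png

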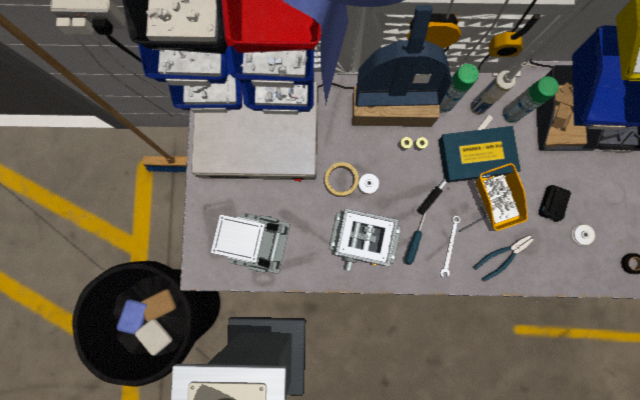

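```bash
cat >> h.py <<'E'
def rectify(n,im,c,z,half=110,s=2.5):
    w=np.array([[c[0]+a,c[1]+b,z] for a,b in((half,half),(half,-half),(-half,-half),(-half,half))],float)
    S=2*half*s
    H=cv2.getPerspectiveTransform(np.float32([proj(n,p) for p in w]),np.float32([[0,0],[S,0],[S,S],[0,S]]))
    return cv2.warpPerspective(im,H,(int(S),int(S)),flags=cv2.INTER_CUBIC)
E
python3 - <<'E'
from h import *
np.set_printoptions(precision=1,suppress=True)
ims={n:ctrl.get_image(n)[:,:,::-1] for n in("side","top")}
for n in ims:
    for k,z in(("cover",53),("gear_housing",63)):
        r=ctrl.outline_of(k,n)
        if not r: print(n,k,"none");continue
        c=max(cv2.findContours(r[0]["pixels"].astype(np.uint8),0,1)[0],key=cv2.contourArea).reshape(-1,2)
        p=np.float32([onz(n,q,z)[:2] for q in c]); print(n,k,r[0]["score"],cv2.minAreaRect(p))
a=[rectify(n,ims[n],(505,-25),53,75,2.6) for n in ims]+[rectify(n,ims[n],(518,-380),63,95,2.05) for n in ims]
a=[cv2.resize(x,(390,300*390//390)) if 0 else cv2.resize(x,(300,300)) for x in a]
cv2.imwrite("pics/rect.png",np.vstack([np.hstack(a[:2]),np.hstack(a[2:])]))
E
```

```text
side cover 0.64 ((507.36724853515625, -346.6640319824219), (241.912353515625, 177.9658203125), 79.41680908203125)
side gear_housing 0.93 ((504.4610900878906, -332.7428283691406), (240.52142333984375, 175.92453002929688), 80.070068359375)
top cover 0.68 ((511.4887390136719, -20.65716552734375), (132.86322021484375, 114.87326049804688), 77.92838287353516)
top gear_housing 0.89 ((504.6092834472656, -373.49859619140625), (184.89527893066406, 163.36766052246094), 78.43207550048828)
```

View pics/rect.png

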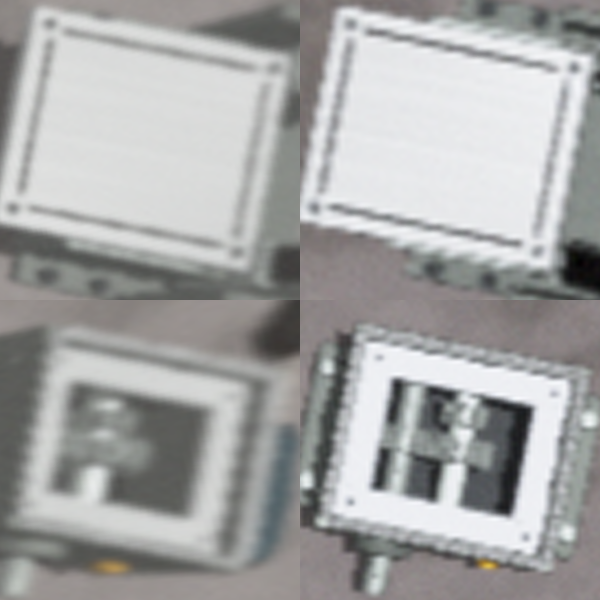

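Run:
```python
from h import *
a=[]
for n,b in(("side",(285,215,395,335)),("top",(195,195,305,285))):
    im=ctrl.get_image(n)[b[1]:b[3],b[0]:b[2],::-1]
    a.append(cv2.resize(im,None,fx=3.6,fy=3.6,interpolation=cv2.INTER_CUBIC))
h=max(x.shape[0] for x in a)
a=[cv2.copyMakeBorder(x,0,h-x.shape[0],0,0,cv2.BORDER_CONSTANT) for x in a]
cv2.imwrite("pics/z1.png",np.hstack(a)); print([x.shape for x in a])
```

```text
[(432, 396, 3), (432, 396, 3)]
```

View pics/z1.png

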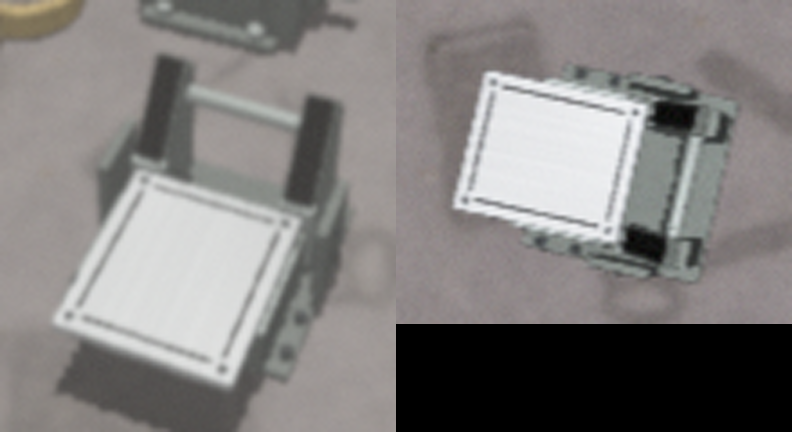

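Run:
```python
from h import *
np.set_printoptions(precision=1,suppress=True)
S=[(135,170),(303,215),(232,385),(55,320)];T=[(254,102),(219,242),(59,210),(91,72)]
X=[tri({"side":(285+a/3.6-.4,215+b/3.6-.4),"top":(195+c/3.6-.4,195+d/3.6-.4)}) for (a,b),(c,d) in zip(S,T)]
X=np.array(X);print(X,X.mean(0),[np.linalg.norm(X[i]-X[i-1]) for i in range(4)])
# arms upper ends
L=tri({"side":(285+170/3.6-.4,215+60/3.6-.4),"top":(195+(692-396)/3.6,195+120/3.6)});R=tri({"side":(285+322/3.6-.4,215+100/3.6-.4),"top":(195+(662-396)/3.6,195+248/3.6)})
print(L,R,(L+R)/2,np.linalg.norm(L-R))
```

```text
[[554.5 -97.8  49.1]
 [444.7 -75.   55.1]
 [468.7  51.   50.3]
 [575.5  29.9  53. ]] [510.9 -23.   51.9] [np.float64(129.52839395182312), np.float64(112.23646414284063), np.float64(128.36848937462403), np.float64(108.89918760107936)]
[ 537.7 -138.8  111. ] [ 441.  -119.6  111.5] [ 489.4 -129.2  111.2] 98.56207246107658
```

```bash
cat >> h.py <<'E'
U=np.array([-0.174,-0.985]); O=np.array([509.2,-32.9])
def toolyaw():
    R=cv2.Rodrigues(np.array(ctrl.get_obs()["orientation"],float))[0]; return np.degrees(np.arctan2(R[1,1],R[0,1]))
def shift(rx,ry,z,base):
    "rest coordinates -> shift in m from the commanded base"
    V=np.array([-U[1],U[0]]); p=O+rx*U+ry*V; return np.round((np.r_[p,z]-base)/1000,4)
E
python3 - <<'E'
from h import *
o=ctrl.get_obs(); print(toolyaw(),o["orientation"],o["qpos"])
V=np.array([-U[1],U[0]]); print(V,np.degrees(np.arctan2(V[1],V[0])))
for z in(150,28): print(shift(-110,0,z,np.array([242.09,576.19,195.87])))
E
```

```text
67.21000943467529 [6.20682305e-01 3.07962953e+00 3.54804067e-05] [ 1.15398305e+00  4.23077522e-01  1.62989119e+00 -3.65502519e-05
  1.08859364e+00 -1.90359550e-02]
[ 0.985 -0.174] -10.017934474332383
[ 0.2862 -0.5007 -0.0459]
[ 0.2862 -0.5007 -0.1679]
```

Emit:
apply_moves(targets=[{"tx": 0.025, "ty": -0.04, "tz": 0, "spin": -8}, {"tx": 0.05, "ty": -0.08, "tz": 0, "spin": -16}, {"tx": 0.075, "ty": -0.12, "tz": 0, "spin": -24}, {"tx": 0.1, "ty": -0.16, "tz": 0, "spin": -32}, {"tx": 0.125, "ty": -0.2, "tz": 0, "spin": -40}, {"tx": 0.15, "ty": -0.24, "tz": 0, "spin": -48}, {"tx": 0.17, "ty": -0.28, "tz": 0, "spin": -56}, {"tx": 0.19, "ty": -0.32, "tz": 0, "spin": -64}], gripper=-0.6)

```text
t: 2.0
ee_pos: [432.8, 254.5, 196.1]
orientation: [2.165, 2.276, 0.001]
ft_force: [1.0, 0.2, -0.1]
width: 70.4
grasp_force: 0.0
```

Emit:
apply_moves(targets=[{"tx": 0.024, "ty": -0.045, "tz": -0.02, "spin": -7}, {"tx": 0.048, "ty": -0.09, "tz": -0.04, "spin": -13.2}, {"tx": 0.072, "ty": -0.135, "tz": -0.06, "spin": -13.2}, {"tx": 0.096, "ty": -0.181, "tz": -0.09, "spin": -13.2}, {"tx": 0.096, "ty": -0.181, "tz": -0.12, "spin": -13.2}, {"tx": 0.096, "ty": -0.181, "tz": -0.15, "spin": -13.2}, {"tx": 0.096, "ty": -0.181, "tz": -0.168, "spin": -13.2}, {"tx": 0.096, "ty": -0.181, "tz": -0.168, "spin": -13.2}])

```text
t: 2.8
ee_pos: [526.2, 74.6, 25.5]
orientation: [-2.405, -2.017, 0.006]
ft_force: [0.3, -0.2, 0.9]
width: 70.4
grasp_force: 0.0
```

Emit:
apply_moves(targets=[{"tx": -0.002, "ty": -0.0118, "tz": 0, "spin": 0}, {"tx": -0.0037, "ty": -0.0207, "tz": 0, "spin": 0}, {"tx": -0.0044, "ty": -0.0246, "tz": 0, "spin": 0}, {"tx": -0.0047, "ty": -0.0266, "tz": 0, "spin": 0}, {"tx": -0.0051, "ty": -0.0286, "tz": 0, "spin": 0}, {"tx": -0.0052, "ty": -0.0296, "tz": 0, "spin": 0}, {"tx": -0.0054, "ty": -0.0305, "tz": 0, "spin": 0}, {"tx": -0.0054, "ty": -0.0305, "tz": 0, "spin": 0}])

```text
t: 3.6
ee_pos: [522.7, 44.8, 27.9]
orientation: [-2.406, -2.02, 0.0]
ft_force: [0.2, 0.5, -0.0]
width: 70.3
grasp_force: 0.0
```

Emit:
apply_moves(targets=[{"tx": -0.0002, "ty": -0.001, "tz": 0, "spin": 0}, {"tx": -0.0003, "ty": -0.002, "tz": 0, "spin": 0}, {"tx": -0.0005, "ty": -0.003, "tz": 0, "spin": 0}, {"tx": -0.0007, "ty": -0.004, "tz": 0, "spin": 0}, {"tx": -0.0007, "ty": -0.0042, "tz": 0, "spin": 0}, {"tx": -0.0007, "ty": -0.0045, "tz": 0, "spin": 0}, {"tx": -0.0008, "ty": -0.0047, "tz": 0, "spin": 0}, {"tx": -0.0009, "ty": -0.005, "tz": 0, "spin": 0}])

```text
t: 4.4
ee_pos: [521.8, 39.7, 27.9]
orientation: [2.406, 2.02, 0.0]
ft_force: [0.4, -1.8, -1.1]
width: 70.5
grasp_force: 0.0
```

Run:
```python
from h import *
print(ctrl.get_obs()["ft_force"])
a=[]
for n,b in(("side",(270,200,400,340)),("top",(195,195,305,285))):
    im=ctrl.get_image(n)[b[1]:b[3],b[0]:b[2],::-1]
    a.append(cv2.resize(im,None,fx=3.3,fy=3.3,interpolation=cv2.INTER_CUBIC))
h=max(x.shape[0] for x in a)
a=[cv2.copyMakeBorder(x,0,h-x.shape[0],0,0,cv2.BORDER_CONSTANT) for x in a]
cv2.imwrite("pics/z2.png",np.hstack(a))
```

```text
[ 0.38058375 -1.78954852 -1.12544407]
```

View pics/z2.png

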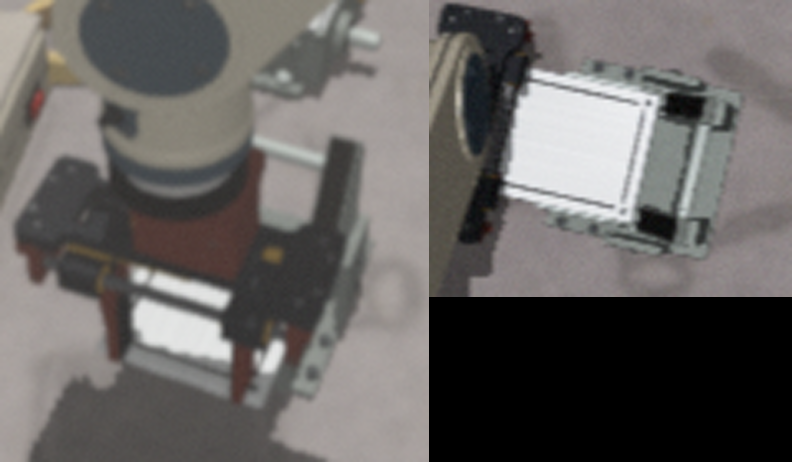

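Emit:
apply_moves(targets=[{"tx": -0.0002, "ty": -0.001, "tz": 0, "spin": 0}, {"tx": -0.0003, "ty": -0.002, "tz": 0, "spin": 0}, {"tx": -0.0005, "ty": -0.003, "tz": 0, "spin": 0}, {"tx": -0.0007, "ty": -0.004, "tz": 0, "spin": 0}, {"tx": -0.0007, "ty": -0.0042, "tz": 0, "spin": 0}, {"tx": -0.0007, "ty": -0.0045, "tz": 0, "spin": 0}, {"tx": -0.0008, "ty": -0.0047, "tz": 0, "spin": 0}, {"tx": -0.0009, "ty": -0.005, "tz": 0, "spin": 0}])

```text
t: 5.3
ee_pos: [520.9, 34.7, 27.9]
orientation: [-2.406, -2.02, -0.0]
ft_force: [1.0, 0.9, -0.1]
width: 70.3
grasp_force: 0.0
```

Run:
```python
from h import *
print(ctrl.get_obs()["ft_force"], ctrl.get_obs()["ee_pos"])
a=[]
for n,b in(("side",(285,250,365,335)),("top",(215,200,285,280))):
    im=ctrl.get_image(n)[b[1]:b[3],b[0]:b[2],::-1]
    a.append(cv2.resize(im,None,fx=5,fy=5,interpolation=cv2.INTER_CUBIC))
h=max(x.shape[0] for x in a)
a=[cv2.copyMakeBorder(x,0,h-x.shape[0],0,0,cv2.BORDER_CONSTANT) for x in a]
cv2.imwrite("pics/z3.png",np.hstack(a))
# expected TCP and rest landmarks
for n,b in(("side",(285,250)),("top",(215,200))):
    q=lambda p:((proj(n,p)-b)*5).round()
    print(n,"tcp",q(ctrl.get_obs()["ee_pos"]),"edge0",q([522,40.5,53]),"far0",q([499.6,-86.4,53]))
```

```text
[ 0.9904035   0.8879048  -0.14932389] [520.89471623  34.71553839  27.87836664]
side tcp [201. 336.] edge0 [195. 310.] far0 [298.  88.]
top tcp [ 22. 173.] edge0 [  2. 168.] far0 [226. 212.]
```

View pics/z3.png

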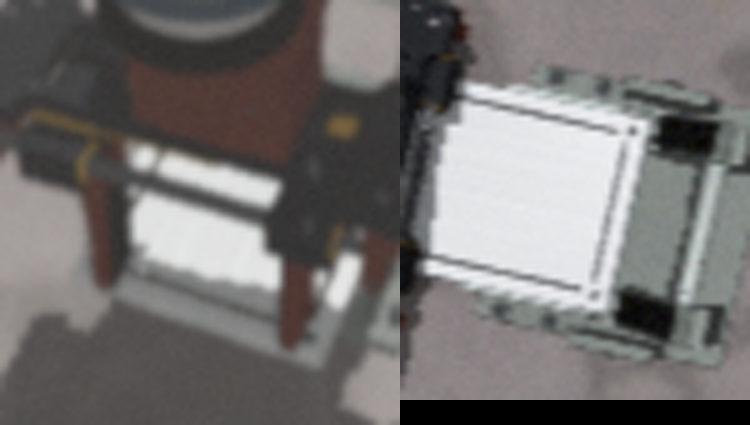

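Run:
```python
from h import *
V=np.array([-U[1],U[0]])
for y in(39.7,34.7):
  T=np.array([521+(y-34.7)*.18,y])
  for w in(6,10):
    for z in(28,38,46,54):
      print(y,w,z,[proj("side",np.r_[T+s*42*V-w*U,z]).round(1) for s in(1,-1)])
print("plate edge top/bot", [proj("side",p).round(1) for p in([575.5,29.9,53],[468.7,51,53],[575.5,29.9,45],[468.7,51,45])])
```

```text
39.7 6 28 [array([304.5, 315.1]), array([342.5, 328. ])]
39.7 6 38 [array([304.3, 312.2]), array([342.6, 325. ])]
39.7 6 46 [array([304.2, 309.8]), array([342.7, 322.6])]
39.7 6 54 [array([304. , 307.3]), array([342.8, 320.2])]
39.7 10 28 [array([303.8, 316.6]), array([341.9, 329.6])]
39.7 10 38 [array([303.6, 313.7]), array([342. , 326.6])]
39.7 10 46 [array([303.4, 311.3]), array([342.1, 324.2])]
39.7 10 54 [array([303.2, 308.9]), array([342.1, 321.8])]
34.7 6 28 [array([305.5, 313.2]), array([343.4, 325.9])]
34.7 6 38 [array([305.3, 310.3]), array([343.5, 323. ])]
34.7 6 46 [array([305.2, 307.9]), array([343.6, 320.6])]
34.7 6 54 [array([305. , 305.4]), array([343.6, 318.1])]
34.7 10 28 [array([304.7, 314.7]), array([342.7, 327.5])]
34.7 10 38 [array([304.5, 311.8]), array([342.8, 324.6])]
34.7 10 46 [array([304.4, 309.4]), array([342.9, 322.2])]
34.7 10 54 [array([304.2, 306.9]), array([343. , 319.7])]
plate edge top/bot [array([299.8, 303.5]), array([349.4, 320.8]), array([299.9, 305.9]), array([349.2, 323.2])]
```

Emit:
apply_moves(targets=[{"tx": 0.003, "ty": 0.0177, "tz": 0.004, "spin": 0}, {"tx": 0.0063, "ty": 0.0355, "tz": 0.004, "spin": 0}, {"tx": 0.0063, "ty": 0.0355, "tz": -0.01, "spin": 0}, {"tx": 0.0063, "ty": 0.0355, "tz": -0.018, "spin": 0}, {"tx": 0.0049, "ty": 0.0276, "tz": -0.018, "spin": 0}, {"tx": 0.0035, "ty": 0.0197, "tz": -0.018, "spin": 0}, {"tx": 0.003, "ty": 0.0167, "tz": -0.018, "spin": 0}, {"tx": 0.003, "ty": 0.0167, "tz": -0.018, "spin": 0}])

```text
t: 6.2
ee_pos: [524.7, 51.2, 10.2]
orientation: [-2.41, -2.015, -0.004]
ft_force: [0.3, 7.1, -1.6]
width: 70.1
grasp_force: 3.6
```

Emit:
apply_moves(targets=[{"tx": -0.0003, "ty": -0.0015, "tz": 0, "spin": 0}, {"tx": -0.0005, "ty": -0.003, "tz": 0, "spin": 0}, {"tx": -0.0008, "ty": -0.0045, "tz": 0, "spin": 0}, {"tx": -0.001, "ty": -0.006, "tz": 0, "spin": 0}, {"tx": -0.0012, "ty": -0.007, "tz": 0, "spin": 0}, {"tx": -0.0014, "ty": -0.008, "tz": 0, "spin": 0}, {"tx": -0.0016, "ty": -0.009, "tz": 0, "spin": 0}, {"tx": -0.0018, "ty": -0.01, "tz": 0, "spin": 0}])

```text
t: 7.0
ee_pos: [525.3, 49.9, 11.2]
orientation: [-2.414, -2.002, -0.021]
ft_force: [3.7, 69.1, -1.4]
width: 70.1
grasp_force: 34.2
```

Emit:
apply_moves(targets=[{"tx": 0.0007, "ty": 0.004, "tz": 0, "spin": 0}, {"tx": 0.0007, "ty": 0.004, "tz": 0.003, "spin": 0}, {"tx": 0.0007, "ty": 0.004, "tz": 0.006, "spin": 0}, {"tx": 0.0007, "ty": 0.004, "tz": 0.009, "spin": 0}, {"tx": 0.0007, "ty": 0.004, "tz": 0.012, "spin": 0}, {"tx": 0.0006, "ty": 0.0035, "tz": 0.015, "spin": 0}, {"tx": 0.0006, "ty": 0.0033, "tz": 0.018, "spin": 0}, {"tx": 0.0005, "ty": 0.003, "tz": 0.021, "spin": 0}])

```text
t: 7.8
ee_pos: [524.7, 48.9, 32.2]
orientation: [-2.412, -2.009, -0.013]
ft_force: [1.3, 33.9, 2.0]
width: 70.4
grasp_force: 16.7
```

Run:
```python
from h import *
a=[]
for n,b in(("side",(285,220,375,335)),("top",(215,200,285,280))):
    im=ctrl.get_image(n)[b[1]:b[3],b[0]:b[2],::-1]
    a.append(cv2.resize(im,None,fx=4.8,fy=4.8,interpolation=cv2.INTER_CUBIC))
h=max(x.shape[0] for x in a)
a=[cv2.copyMakeBorder(x,0,h-x.shape[0],0,0,cv2.BORDER_CONSTANT) for x in a]
cv2.imwrite("pics/z4.png",np.hstack(a))
```

```text
(no output)
```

View pics/z4.png

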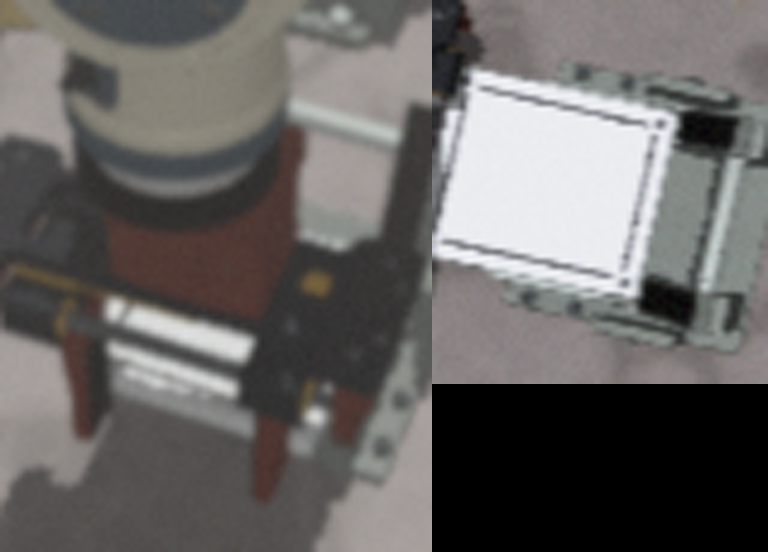

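Emit:
apply_moves(targets=[{"tx": 0.0002, "ty": 0.001, "tz": 0.005, "spin": 0}, {"tx": 0.0001, "ty": 0.0005, "tz": 0.01, "spin": 0}, {"tx": 0, "ty": 0, "tz": 0.015, "spin": 0}, {"tx": -0.0003, "ty": -0.0015, "tz": 0.02, "spin": 0}, {"tx": -0.0005, "ty": -0.003, "tz": 0.025, "spin": 0}, {"tx": -0.0009, "ty": -0.005, "tz": 0.03, "spin": 0}, {"tx": -0.0013, "ty": -0.0075, "tz": 0.035, "spin": 0}, {"tx": -0.0018, "ty": -0.01, "tz": 0.04, "spin": 0}])

```text
t: 8.7
ee_pos: [522.3, 37.0, 72.5]
orientation: [-2.41, -2.012, -0.01]
ft_force: [0.2, 21.3, 8.2]
width: 70.1
grasp_force: 10.7
```

```bash
cat > tilt.py <<'E'
from h import *
import sys
a=[]
for n,b in(("side",(285,190,385,310)),("top",(210,190,300,290))):
    im=ctrl.get_image(n)[b[1]:b[3],b[0]:b[2],::-1]
    a.append(cv2.resize(im,None,fx=4,fy=4,interpolation=cv2.INTER_CUBIC))
h=max(x.shape[0] for x in a)
a=[cv2.copyMakeBorder(x,0,h-x.shape[0],0,0,cv2.BORDER_CONSTANT) for x in a]
cv2.imwrite("pics/"+sys.argv[1],np.hstack(a))
r=ctrl.outline_of("cover","top")
if r:
    m=r[0]["pixels"]; c=max(cv2.findContours(m.astype(np.uint8),0,1)[0],key=cv2.contourArea)
    print(r[0]["score"],m.sum(),cv2.minAreaRect(c),r[0]["box"])
E
python3 tilt.py z5.png
```

```text
0.76 1896 ((237.9494171142578, 238.21908569335938), (47.07059097290039, 42.123680114746094), 12.994616508483887) [211.6, 215.4, 266.1, 261.7]
```

View pics/z5.png

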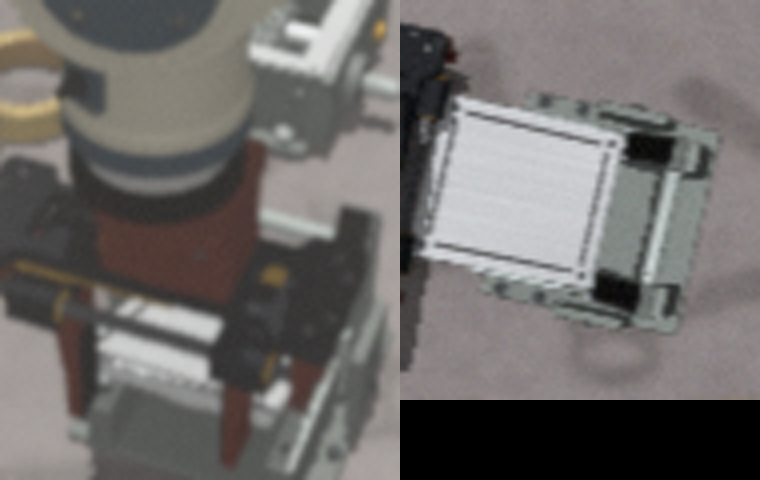

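Emit:
apply_moves(targets=[{"tx": -0.0007, "ty": -0.004, "tz": 0.008, "spin": 0}, {"tx": -0.0015, "ty": -0.0085, "tz": 0.015, "spin": 0}, {"tx": -0.0024, "ty": -0.0136, "tz": 0.0225, "spin": 0}, {"tx": -0.0034, "ty": -0.0192, "tz": 0.029, "spin": 0}, {"tx": -0.0045, "ty": -0.0252, "tz": 0.0355, "spin": 0}, {"tx": -0.0056, "ty": -0.0317, "tz": 0.0415, "spin": 0}, {"tx": -0.0068, "ty": -0.0386, "tz": 0.047, "spin": 0}, {"tx": -0.0081, "ty": -0.0458, "tz": 0.0515, "spin": 0}])

```text
t: 9.65
ee_pos: [512.8, -12.2, 123.1]
orientation: [2.407, 2.018, 0.001]
ft_force: [0.3, 2.6, 1.3]
width: 70.2
grasp_force: 1.1
```

```bash
python3 tilt.py z6.png
```

```text
0.72 1231 ((245.71090698242188, 239.12338256835938), (31.00457763671875, 41.76862335205078), 11.888657569885254) [228.4, 219.0, 266.6, 262.7]
```

Emit:
apply_moves(targets=[{"tx": -0.0011, "ty": -0.0064, "tz": 0.003, "spin": 0}, {"tx": -0.0022, "ty": -0.0128, "tz": 0.006, "spin": 0}, {"tx": -0.0033, "ty": -0.0187, "tz": 0.0085, "spin": 0}, {"tx": -0.0043, "ty": -0.0246, "tz": 0.011, "spin": 0}, {"tx": -0.0054, "ty": -0.0305, "tz": 0.0128, "spin": 0}, {"tx": -0.0065, "ty": -0.0365, "tz": 0.0145, "spin": 0}, {"tx": -0.0076, "ty": -0.043, "tz": 0.0155, "spin": 0}, {"tx": -0.0087, "ty": -0.0492, "tz": 0.0165, "spin": 0}])

```text
t: 10.6
ee_pos: [503.9, -61.2, 138.9]
orientation: [2.406, 2.02, -0.0]
ft_force: [0.4, 1.4, 0.2]
width: 69.9
grasp_force: 0.1
```

```bash
python3 tilt.py z7.png
```

```text
0.93 486 ((255.11538696289062, 240.92308044433594), (12.74754810333252, 42.16497039794922), 11.309932708740234) [247.2, 220.4, 266.5, 265.0]
```

Emit:
apply_moves(targets=[{"tx": -0.0007, "ty": -0.004, "tz": 0.001, "spin": 0}, {"tx": -0.0014, "ty": -0.008, "tz": 0.002, "spin": 0}, {"tx": -0.0021, "ty": -0.012, "tz": 0.002, "spin": 0}, {"tx": -0.0028, "ty": -0.016, "tz": 0.002, "spin": 0}, {"tx": -0.0035, "ty": -0.02, "tz": 0.002, "spin": 0}, {"tx": -0.0043, "ty": -0.0245, "tz": 0.002, "spin": 0}, {"tx": -0.0051, "ty": -0.029, "tz": 0.002, "spin": 0}, {"tx": -0.006, "ty": -0.034, "tz": 0.002, "spin": 0}])

```text
t: 11.55
ee_pos: [497.9, -95.0, 140.9]
orientation: [2.406, 2.02, -0.0]
ft_force: [-0.3, 0.6, 0.4]
width: 70.2
grasp_force: 0.0
```

```bash
python3 tilt.py z8.png
```

```text
0.6 3094 ((363.72149658203125, 241.5039825439453), (65.91631317138672, 59.798118591308594), 10.491477966308594) [329.8, 209.6, 400.6, 268.3]
```

Emit:
apply_moves(targets=[{"tx": 0, "ty": 0, "tz": 0.0, "spin": 0}, {"tx": 0.003, "ty": 0.02, "tz": 0.02, "spin": 0}, {"tx": 0.006, "ty": 0.05, "tz": 0.05, "spin": 0}, {"tx": 0.01, "ty": 0.09, "tz": 0.08, "spin": 0}, {"tx": 0.015, "ty": 0.13, "tz": 0.1, "spin": 0}, {"tx": 0.02, "ty": 0.17, "tz": 0.1, "spin": 0}, {"tx": 0.022, "ty": 0.19, "tz": 0.1, "spin": 0}, {"tx": 0.022, "ty": 0.19, "tz": 0.1, "spin": 0}])

```text
t: 12.5
ee_pos: [520.1, 97.9, 241.1]
orientation: [2.403, 2.024, 0.001]
ft_force: [-0.3, -0.3, -0.2]
width: 70.3
grasp_force: 0.0
```

```bash
python3 tilt.py z9.png
python3 - <<'E'
from h import *
np.set_printoptions(precision=1,suppress=True)
d={}
for n in("side","top"):
    for k in("cover",):
        r=ctrl.pinpoint(k,n)
        for x in r[:2]: print(n,k,np.array(x["uv"]),x["score"])
        if r:d[n]=r[0]["uv"]
if len(d)==2: print(tri(d))
for n in("side","top"):
    r=ctrl.outline_of("cover",n)
    for x in r[:2]: print(n,x["score"],x["box"],x["pixels"].sum())
E
```

```text
0.82 1106 ((267.95953369140625, 243.6561737060547), (27.139760971069336, 43.16548538208008), 14.534454345703125) [253.8, 224.9, 287.2, 270.0]
side cover [344.8 244.9] 0.64
top cover [264.9 242.3] 0.77
[ 501.2 -106.1  105.2]
side 0.74 [325.0, 170.1, 384.4, 222.3] 683
side 0.61 [319.3, 215.8, 379.4, 286.5] 1665
top 0.82 [253.8, 224.9, 287.2, 270.0] 1106
```

View pics/z9.png

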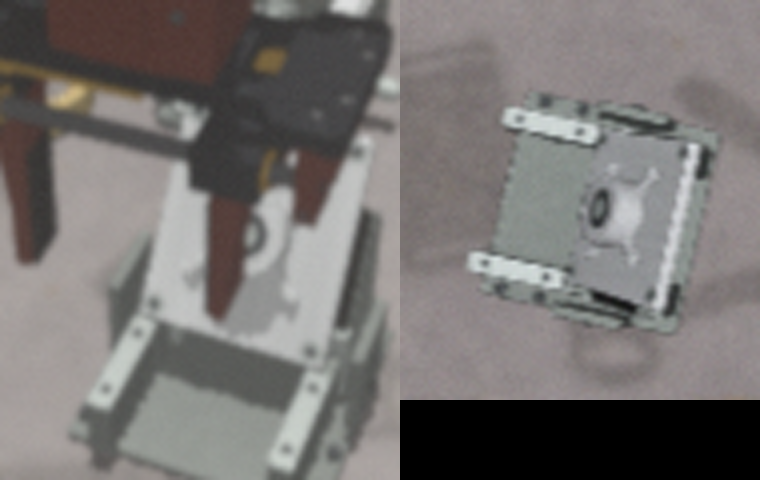

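Run:
```python
from h import *
np.set_printoptions(precision=1,suppress=True)
print("hub end",onz("top",(259.5,242),110), "root side/top at 99",onz("top",(264.9,242.3),99),onz("side",(344.8,244.9),99))
V=np.array([-U[1],U[0]]); T=np.array([520.1,97.9])
for z in(241,251,261,271): print(z,[proj("side",np.r_[T+s*42*V-w*U,z]) for s in(1,-1) for w in (0,10)])
im=ctrl.get_image("side")[150:330,260:400,::-1]
cv2.imwrite("pics/g.png",cv2.resize(im,None,fx=4.2,fy=4.2,interpolation=cv2.INTER_CUBIC)[:600])
h=lambda p:((proj("side",p)-[260,150])*4.2).round()
print("in crop tcp",h(np.r_[T,241.1]))
```

```text
hub end [499.4 -92.6 110. ] root side/top at 99 [ 499.1 -105.5   99. ] [ 504.3 -112.3   99. ]
241 [array([293.5, 262.5]), array([290.9, 266.7]), array([341.6, 276.6]), array([339.5, 281.1])]
251 [array([293.2, 258.2]), array([290.5, 262.4]), array([341.7, 272.3]), array([339.6, 276.8])]
261 [array([292.8, 253.9]), array([290.2, 258.1]), array([341.8, 267.9]), array([339.7, 272.4])]
271 [array([292.4, 249.5]), array([289.8, 253.6]), array([341.9, 263.4]), array([339.8, 267.9])]
in crop tcp [240. 501.]
```

```bash
cat > tip.py <<'E'
from h import *
np.set_printoptions(precision=1,suppress=True)
o=ctrl.get_obs(); T=o["ee_pos"]; V=np.array([-U[1],U[0]]); s=o["width"]/2+6.75
im=ctrl.get_image("side").astype(int)
red=(im[...,0]>1.45*im[...,1])&(im[...,0]>45)&(im[...,0]>1.3*im[...,2])
for sg in(1,-1):
    p=proj("side",np.r_[T[:2]+sg*s*V-10*U,T[2]+20]); c=int(round(p[0]))
    sub=red[int(p[1])-40:int(p[1])+40,c-8:c+9]; ys=np.where(sub.any(1))[0]
    if len(ys)==0: print(sg,"no red");continue
    v=ys.max()+int(p[1])-40; u=np.where(red[v-1:v+1].any(0))[0]; u=u[abs(u-c)<10].mean()
    for w in(0,10):
        zs=np.arange(0,60,.5); e=[proj("side",np.r_[T[:2]+sg*s*V-w*U,T[2]+z])[1]-(v+.5) for z in zs]
        print("width",round(o["width"],1),"side",sg,"px",u,v,"w",w,"tip above TCP",zs[np.argmin(np.abs(e))])
E
python3 tip.py
```

```text
1 no red
-1 no red
```

Emit:
apply_moves(targets=[{"tx": 0, "ty": 0, "tz": 0, "spin": 0}, {"tx": 0, "ty": 0, "tz": 0, "spin": 0}, {"tx": 0, "ty": 0, "tz": 0, "spin": 0}, {"tx": 0, "ty": 0, "tz": 0, "spin": 0}, {"tx": 0, "ty": 0, "tz": 0, "spin": 0}, {"tx": 0, "ty": 0, "tz": 0, "spin": 0}, {"tx": 0, "ty": 0, "tz": 0, "spin": 0}, {"tx": 0, "ty": 0, "tz": 0, "spin": 0}], gripper=-0.05)

```text
t: 13.75
ee_pos: [520.0, 95.4, 240.9]
orientation: [-2.406, -2.02, 0.0]
ft_force: [0.7, 0.8, 1.0]
width: 45.8
grasp_force: 0.0
```

```bash
python3 tip.py
```

```text
1 no red
-1 no red
```

Run:
```python
from h import *
a=cv2.imread("pics/z9.png")[:,:400,::-1][::4,::4]
print("old col", [tuple(map(int,a[r,54])) for r in range(60,84)])
o=ctrl.get_obs();T=o["ee_pos"];V=np.array([-U[1],U[0]]);s=o["width"]/2+6.75
im=ctrl.get_image("side")
for sg in(1,-1):
    p=proj("side",np.r_[T[:2]+sg*s*V-10*U,T[2]]);c=int(round(p[0]));print(sg,p)
    for r in range(int(p[1])-24,int(p[1])+4): print(r,[tuple(map(int,im[r,k])) for k in(c-2,c,c+2)])
```

```text
old col [(82, 62, 57), (83, 62, 59), (84, 61, 57), (85, 63, 59), (85, 63, 59), (85, 63, 58), (85, 64, 60), (84, 63, 60), (84, 63, 59), (85, 65, 60), (85, 64, 60), (85, 64, 60), (85, 64, 59), (85, 63, 60), (85, 64, 61), (84, 63, 59), (85, 64, 60), (85, 62, 59), (86, 64, 62), (96, 81, 77), (120, 113, 111), (146, 144, 143), (166, 167, 166), (171, 173, 172)]
1 [298.21009361 267.65664977]
243 [(93, 75, 69), (83, 62, 58), (68, 56, 57)]
244 [(96, 77, 72), (85, 63, 60), (68, 59, 57)]
245 [(98, 80, 78), (85, 64, 59), (68, 59, 55)]
246 [(101, 86, 82), (85, 64, 60), (72, 62, 59)]
247 [(102, 87, 84), (86, 64, 60), (72, 62, 61)]
248 [(105, 90, 87), (86, 66, 59), (72, 62, 59)]
249 [(105, 89, 87), (86, 64, 60), (74, 63, 59)]
250 [(107, 93, 88), (88, 67, 62), (74, 63, 58)]
251 [(111, 96, 93), (86, 65, 60), (76, 63, 60)]
252 [(111, 96, 93), (86, 64, 59), (78, 65, 61)]
253 [(117, 102, 99), (87, 65, 60), (77, 61, 59)]
254 [(124, 110, 106), (87, 65, 60), (76, 61, 58)]
255 [(129, 117, 113), (91, 70, 66), (81, 68, 66)]
256 [(144, 134, 131), (108, 92, 88), (104, 93, 89)]
257 [(160, 151, 149), (137, 127, 12
[... 1479 characters left out ...]
162, 159, 157), (181, 181, 180)]
268 [(192, 193, 192), (186, 186, 185), (190, 191, 189)]
269 [(195, 196, 195), (192, 194, 193), (190, 191, 190)]
270 [(189, 192, 190), (190, 191, 189), (190, 191, 190)]
271 [(167, 169, 167), (171, 172, 171), (184, 185, 185)]
272 [(126, 129, 127), (132, 134, 133), (156, 158, 156)]
273 [(109, 112, 109), (101, 102, 99), (115, 116, 114)]
274 [(104, 107, 103), (91, 92, 89), (92, 93, 92)]
275 [(98, 100, 97), (91, 92, 90), (90, 91, 89)]
276 [(93, 94, 91), (89, 91, 88), (91, 92, 89)]
277 [(92, 92, 90), (91, 92, 91), (91, 92, 90)]
278 [(90, 91, 88), (91, 93, 90), (90, 91, 90)]
279 [(92, 92, 90), (89, 92, 88), (89, 91, 89)]
280 [(88, 90, 88), (89, 92, 89), (89, 91, 88)]
```

Emit:
apply_moves(targets=[{"tx": -0.004, "ty": -0.045, "tz": 0, "spin": 0}, {"tx": -0.009, "ty": -0.09, "tz": 0, "spin": 0}, {"tx": -0.014, "ty": -0.135, "tz": -0.01, "spin": 0}, {"tx": -0.019, "ty": -0.175, "tz": -0.03, "spin": 0}, {"tx": -0.0203, "ty": -0.1907, "tz": -0.06, "spin": 0}, {"tx": -0.0203, "ty": -0.1907, "tz": -0.1, "spin": 0}, {"tx": -0.0203, "ty": -0.1907, "tz": -0.12, "spin": 0}, {"tx": -0.0203, "ty": -0.1907, "tz": -0.13, "spin": 0}], gripper=-0.45)

```text
t: 14.65
ee_pos: [498.4, -95.3, 108.9]
orientation: [-2.405, -2.017, 0.003]
ft_force: [0.1, -0.2, 0.3]
width: 63.4
grasp_force: 0.0
```

Emit:
apply_moves(targets=[{"tx": 0, "ty": 0, "tz": -0.01, "spin": 0}, {"tx": 0, "ty": 0, "tz": -0.02, "spin": 0}, {"tx": 0, "ty": 0, "tz": -0.028, "spin": 0}, {"tx": 0, "ty": 0, "tz": -0.033, "spin": 0}, {"tx": 0, "ty": 0, "tz": -0.037, "spin": 0}, {"tx": 0, "ty": 0, "tz": -0.04, "spin": 0}, {"tx": 0, "ty": 0, "tz": -0.04, "spin": 0}, {"tx": 0, "ty": 0, "tz": -0.04, "spin": 0}])

```text
t: 15.45
ee_pos: [499.9, -95.3, 71.1]
orientation: [2.406, 2.019, 0.0]
ft_force: [0.1, 0.4, 0.5]
width: 63.9
grasp_force: 0.0
```

Emit:
apply_moves(targets=[{"tx": 0, "ty": 0, "tz": 0, "spin": 0}, {"tx": 0, "ty": 0, "tz": 0, "spin": 0}, {"tx": 0, "ty": 0, "tz": 0, "spin": 0}, {"tx": 0, "ty": 0, "tz": 0, "spin": 0}, {"tx": 0, "ty": 0, "tz": 0, "spin": 0}, {"tx": 0, "ty": 0, "tz": 0, "spin": 0}, {"tx": 0, "ty": 0, "tz": 0, "spin": 0}, {"tx": 0, "ty": 0, "tz": 0, "spin": 0}], gripper=1)

```text
t: 16.25
ee_pos: [499.8, -95.3, 71.0]
orientation: [2.406, 2.019, 0.0]
ft_force: [0.7, 1.5, 3.8]
width: 45.5
grasp_force: 30.0
```

Emit:
apply_moves(targets=[{"tx": 0, "ty": 0, "tz": 0.005, "spin": 0}, {"tx": 0, "ty": 0, "tz": 0.015, "spin": 0}, {"tx": 0, "ty": 0, "tz": 0.03, "spin": 0}, {"tx": 0, "ty": 0, "tz": 0.05, "spin": 0}, {"tx": 0, "ty": 0, "tz": 0.07, "spin": 0}, {"tx": 0, "ty": 0, "tz": 0.09, "spin": 0}, {"tx": 0, "ty": 0, "tz": 0.11, "spin": 0}, {"tx": 0, "ty": 0, "tz": 0.12, "spin": 0}])

```text
t: 17.05
ee_pos: [500.2, -95.5, 192.9]
orientation: [2.405, 2.018, 0.002]
ft_force: [-0.5, 0.1, -3.8]
width: 45.1
grasp_force: 30.0
```

Run:
```python
from h import *
np.set_printoptions(precision=2,suppress=True)
o=ctrl.get_obs();print(o["ee_pos"],o["ft_force"],o["moment"],o["width"])
for n in("side","top"):
    r=ctrl.outline_of("cover",n)
    for x in r[:2]:
        c=max(cv2.findContours(x["pixels"].astype(np.uint8),0,1)[0],key=cv2.contourArea);print(n,x["score"],x["box"],cv2.minAreaRect(c))
# housing seat corners in the top image: bright seat ring
im=ctrl.get_image("top")
g=im.min(2)[205:275,325:405]; m=(g>200).astype(np.uint8)
c=max(cv2.findContours(m,0,1)[0],key=cv2.contourArea).reshape(-1,2)+[325,205]
for z in(52,):
    p=np.float32([onz("top",q,z)[:2] for q in c]);print("ring",cv2.minAreaRect(p),cv2.contourArea(c))
for n in("side","top"):
    for k,z in(("housing_seat",52),("gear_housing",0)):
        r=ctrl.pinpoint(k,n)
        if r: print(n,k,r[0]["score"],onz(n,r[0]["uv"],z))
```

```text
[500.2  -95.47 192.85] [-0.46  0.1  -3.8 ] [-0.05  0.05 -0.01] 45.10248015675597
side 0.71 [318.3, 224.8, 380.5, 285.6] ((349.1470642089844, 247.91180419921875), (49.71980285644531, 57.96601486206055), 14.03624439239502)
top 0.82 [253.8, 224.9, 287.2, 270.0] ((267.95953369140625, 243.6561737060547), (27.139760971069336, 43.16548538208008), 14.534454345703125)
ring ((520.3048706054688, -381.40960693359375), (131.97018432617188, 112.03861999511719), 78.65424346923828) 1803.5
side housing_seat 0.98 [ 520.62 -376.71   52.  ]
side gear_housing 0.85 [ 519.84 -375.79    0.  ]
top housing_seat 0.64 [ 513.92 -384.78   52.  ]
top gear_housing 0.71 [ 524.67 -385.47    0.  ]
```

Emit:
apply_moves(targets=[{"tx": 0.004, "ty": -0.03, "tz": 0, "spin": 0}, {"tx": 0.008, "ty": -0.065, "tz": 0, "spin": 0}, {"tx": 0.013, "ty": -0.105, "tz": 0, "spin": 0}, {"tx": 0.018, "ty": -0.145, "tz": 0, "spin": 0}, {"tx": 0.023, "ty": -0.185, "tz": -0.01, "spin": 0}, {"tx": 0.028, "ty": -0.22, "tz": -0.03, "spin": 0}, {"tx": 0.03, "ty": -0.239, "tz": -0.055, "spin": 0}, {"tx": 0.03, "ty": -0.239, "tz": -0.07, "spin": 0}])

```text
t: 18.2
ee_pos: [528.6, -336.2, 117.9]
orientation: [-2.407, -2.015, 0.002]
ft_force: [-0.5, 0.3, -4.4]
width: 45.1
grasp_force: 30.0
```

Run:
```python
from h import *
np.set_printoptions(precision=1,suppress=True)
T=ctrl.get_obs()["ee_pos"]; print(T,ctrl.get_obs()["ft_force"])
a=[]
for n,b in(("side",(300,150,400,250)),("top",(325,195,425,295))):
    im=ctrl.get_image(n)[b[1]:b[3],b[0]:b[2],::-1]
    im=cv2.resize(im,None,fx=4,fy=4,interpolation=cv2.INTER_CUBIC)
    a.append(im)
cv2.imwrite("pics/h1.png",np.hstack(a))
d={}
for n in("side","top"):
    r=ctrl.pinpoint("cover",n); print(n,[(np.array(x["uv"]),x["score"]) for x in r[:2]])
    if r: d[n]=r[0]["uv"]
    r=ctrl.outline_of("cover",n)
    for x in r[:1]:
        c=max(cv2.findContours(x["pixels"].astype(np.uint8),0,1)[0],key=cv2.contourArea)
        print(n,x["score"],x["box"],cv2.minAreaRect(c))
if len(d)==2: print("root",tri(d), "rel",tri(d)-T)
# predicted plate corners (low edge, high edge; hub face)
H=np.array([-.197,-.980]);V=np.array([-H[1],H[0]])
root=np.r_[T[:2]+16*H,T[2]+27.8]
for n in("side","top"):
    print(n,"pred root",proj(n,root),[proj(n,root+np.r_[s*65*.574*H+l*55*V,s*65*.819]) for s in(-1,1) for l in(-1,1)])
```

```text
[ 528.6 -336.2  117.9] [-0.5  0.3 -4.4]
side [(array([351.4, 169.3]), 0.68)]
side 0.64 [326.6, 146.8, 375.6, 199.9] ((351.4117736816406, 172.35293579101562), (40.74597930908203, 48.50712203979492), 14.03624439239502)
top [(array([262.6, 247.3]), 0.61)]
top 0.51 [331.2, 228.4, 398.7, 268.6] ((393.2763977050781, 247.47030639648438), (13.799883842468262, 41.59239196777344), 27.552812576293945)
root [ 490.4 -126.2  293.9] rel [-38.2 210.  176. ]
side pred root [351.2 169.7] [array([365.5, 198. ]), array([327. , 188.9]), array([376.4, 149.6]), array([337.2, 142.2])]
top pred root [357.8 233.1] [array([338.7, 251. ]), array([347.1, 211.4]), array([369.6, 257.3]), array([378.5, 213.7])]
```

Emit:
apply_moves(targets=[{"tx": -0.001, "ty": -0.0052, "tz": -0.016, "spin": 0}, {"tx": -0.001, "ty": -0.0052, "tz": -0.031, "spin": 0}, {"tx": -0.001, "ty": -0.0052, "tz": -0.038, "spin": 0}, {"tx": -0.001, "ty": -0.0052, "tz": -0.0405, "spin": 0}, {"tx": -0.002, "ty": -0.0098, "tz": -0.042, "spin": 0}, {"tx": -0.003, "ty": -0.015, "tz": -0.0444, "spin": 0}, {"tx": -0.0039, "ty": -0.0196, "tz": -0.0472, "spin": 0}, {"tx": -0.0048, "ty": -0.0239, "tz": -0.0507, "spin": 0}])

```text
t: 19.3
ee_pos: [525.0, -358.8, 70.0]
orientation: [2.406, 2.019, -0.0]
ft_force: [-1.1, -1.6, 2.2]
width: 45.3
grasp_force: 30.0
```

```bash
cat > chk.py <<'E'
from h import *
np.set_printoptions(precision=1,suppress=True)
o=ctrl.get_obs();T=o["ee_pos"];print(T,o["ft_force"],o["moment"])
ctrl.get_image("side")
for n in("side",):
    r=ctrl.pinpoint("cover",n); print(n,[(np.array(x["uv"]),x["score"]) for x in r[:2]])
    for x in ctrl.outline_of("cover",n)[:2]:print(x["score"],x["box"],x["pixels"].sum())
H=np.array([-.197,-.980]);V=np.array([-H[1],H[0]])
for f in range(0,56,11):
    c,s=np.cos(np.radians(f)),np.sin(np.radians(f))
    P=np.r_[T[:2]+5*H,T[2]+35.5]; root=P-13.4*np.r_[-s*H,c]
    print(f,"root",proj("side",root),[proj("side",root+np.r_[k*65*c*H+l*55*V,k*65*s]) for k in(-1,1) for l in(-1,1)])
E
python3 chk.py
```

```text
[ 525.  -358.8   70. ] [-1.1 -1.6  2.2] [-0.2  0.2 -0.1]
side [(array([351.6, 181.7]), 0.77)]
0.9 [328.7, 160.2, 377.3, 209.2] 1312
0 root [351.7 183.7] [array([363.3, 201.4]), array([324.5, 192.1]), array([377.4, 175.7]), array([341.4, 168. ])]
11 root [352.  183.1] [array([363.5, 204.2]), array([325., 195.]), array([377.9, 171.7]), array([341.6, 164.2])]
22 root [352.3 182.4] [array([364. , 206.3]), array([325.9, 197. ]), array([378.1, 168.2]), array([341.6, 160.7])]
33 root [352.6 181.7] [array([364.7, 207.4]), array([327. , 198.2]), array([378.1, 165.1]), array([341.2, 157.6])]
44 root [352.8 180.8] [array([365.6, 207.7]), array([328.4, 198.6]), array([377.8, 162.6]), array([340.6, 155.2])]
55 root [353.  179.9] [array([366.8, 207.1]), array([329.8, 198.1]), array([377.3, 160.9]), array([339.7, 153.4])]
```

Emit:
apply_moves(targets=[{"tx": -0.0005, "ty": -0.0026, "tz": -0.0025, "spin": 0}, {"tx": -0.001, "ty": -0.0052, "tz": -0.005, "spin": 0}, {"tx": -0.0015, "ty": -0.0076, "tz": -0.0078, "spin": 0}, {"tx": -0.002, "ty": -0.0098, "tz": -0.0108, "spin": 0}, {"tx": -0.0024, "ty": -0.0118, "tz": -0.0138, "spin": 0}, {"tx": -0.0027, "ty": -0.0136, "tz": -0.0173, "spin": 0}, {"tx": -0.003, "ty": -0.015, "tz": -0.0203, "spin": 0}, {"tx": -0.0032, "ty": -0.016, "tz": -0.023, "spin": 0}])

```text
t: 20.25
ee_pos: [521.7, -374.2, 46.8]
orientation: [-2.407, -2.019, -0.0]
ft_force: [0.4, -1.3, 0.9]
width: 44.9
grasp_force: 30.2
```

```bash
python3 chk.py
```

```text
[ 521.7 -374.2   46.8] [ 0.4 -1.3  0.9] [-0.3 -0.  -0. ]
side [(array([353.1, 186.3]), 0.96), (array([350.1, 232.5]), 0.72)]
0.61 [329.1, 170.3, 380.6, 209.1] 1015
0 root [353.3 187.4] [array([364.7, 204.9]), array([326.8, 195.8]), array([378.4, 179.5]), array([343.1, 171.9])]
11 root [353.6 186.9] [array([364.9, 207.7]), array([327.3, 198.5]), array([378.9, 175.7]), array([343.4, 168.2])]
22 root [353.9 186.2] [array([365.4, 209.6]), array([328.1, 200.5]), array([379.1, 172.2]), array([343.3, 164.7])]
33 root [354.2 185.4] [array([366.1, 210.7]), array([329.2, 201.6]), array([379.1, 169.3]), array([343. , 161.8])]
44 root [354.4 184.6] [array([367. , 210.9]), array([330.5, 202. ]), array([378.8, 166.9]), array([342.4, 159.5])]
55 root [354.6 183.7] [array([368. , 210.3]), array([331.9, 201.5]), array([378.3, 165.3]), array([341.5, 157.8])]
```

Emit:
apply_moves(targets=[{"tx": -0.0001, "ty": -0.0004, "tz": -0.0015, "spin": 0}, {"tx": -0.0002, "ty": -0.0008, "tz": -0.003, "spin": 0}, {"tx": -0.0002, "ty": -0.0012, "tz": -0.0045, "spin": 0}, {"tx": -0.0003, "ty": -0.0016, "tz": -0.0055, "spin": 0}, {"tx": -0.0004, "ty": -0.0018, "tz": -0.0065, "spin": 0}, {"tx": -0.0004, "ty": -0.002, "tz": -0.0075, "spin": 0}, {"tx": -0.0004, "ty": -0.002, "tz": -0.0085, "spin": 0}, {"tx": -0.0004, "ty": -0.002, "tz": -0.0085, "spin": 0}])

```text
t: 21.2
ee_pos: [521.5, -375.4, 42.0]
orientation: [-2.406, -2.019, -0.001]
ft_force: [-8.5, 8.0, 30.4]
width: 44.9
grasp_force: 39.8
```

```bash
python3 chk.py
```

```text
[ 521.5 -375.4   42. ] [-8.5  8.  30.4] [ 1.6  1.4 -0.2]
side [(array([351.7, 183.4]), 0.88), (array([353.2, 189.6]), 0.32)]
0.85 [329.3, 172.6, 379.0, 205.6] 967
0 root [353.4 188.6] [array([364.7, 206.1]), array([326.9, 196.9]), array([378.4, 180.6]), array([343.2, 173. ])]
11 root [353.6 188. ] [array([364.9, 208.8]), array([327.5, 199.6]), array([378.9, 176.8]), array([343.5, 169.3])]
22 root [353.9 187.3] [array([365.4, 210.7]), array([328.3, 201.6]), array([379.1, 173.4]), array([343.4, 165.9])]
33 root [354.2 186.6] [array([366.1, 211.8]), array([329.4, 202.7]), array([379.1, 170.4]), array([343.1, 163. ])]
44 root [354.5 185.7] [array([367., 212.]), array([330.6, 203. ]), array([378.8, 168.1]), array([342.5, 160.6])]
55 root [354.7 184.9] [array([368.1, 211.4]), array([332. , 202.5]), array([378.3, 166.5]), array([341.6, 159. ])]
```

Emit:
apply_moves(targets=[{"tx": 0, "ty": 0, "tz": 0.003, "spin": 0}, {"tx": -0.0008, "ty": 0.0007, "tz": 0.003, "spin": 0}, {"tx": -0.0015, "ty": 0.0013, "tz": 0.003, "spin": 0}, {"tx": -0.0015, "ty": 0.0013, "tz": 0.002, "spin": 0}, {"tx": -0.0015, "ty": 0.0013, "tz": 0.001, "spin": 0}, {"tx": -0.0015, "ty": 0.0013, "tz": 0, "spin": 0}, {"tx": -0.0015, "ty": 0.0013, "tz": -0.001, "spin": 0}, {"tx": -0.0015, "ty": 0.0013, "tz": -0.001, "spin": 0}])

```text
t: 22.15
ee_pos: [521.5, -375.6, 42.0]
orientation: [2.404, 2.017, 0.002]
ft_force: [-5.8, 6.9, 36.0]
width: 44.7
grasp_force: 40.5
```

```bash
python3 chk.py|head -4
python3 - <<'E'
from h import *
a=[]
for n,b in(("side",(310,145,400,235)),("top",(325,195,415,285))):
    im=ctrl.get_image(n)[b[1]:b[3],b[0]:b[2],::-1]
    a.append(cv2.resize(im,None,fx=4.4,fy=4.4,interpolation=cv2.INTER_CUBIC))
cv2.imwrite("pics/h2.png",np.hstack(a))
E
```

```text
[ 521.5 -375.6   42. ] [-5.8  6.9 36. ] [ 1.3  1.2 -0.1]
side [(array([352.7, 184.9]), 0.76)]
0 root [353.4 188.5] [array([364.8, 206. ]), array([327. , 196.9]), array([378.4, 180.6]), array([343.3, 173. ])]
11 root [353.7 188. ] [array([365. , 208.8]), array([327.5, 199.6]), array([378.9, 176.8]), array([343.5, 169.3])]
```

View pics/h2.png

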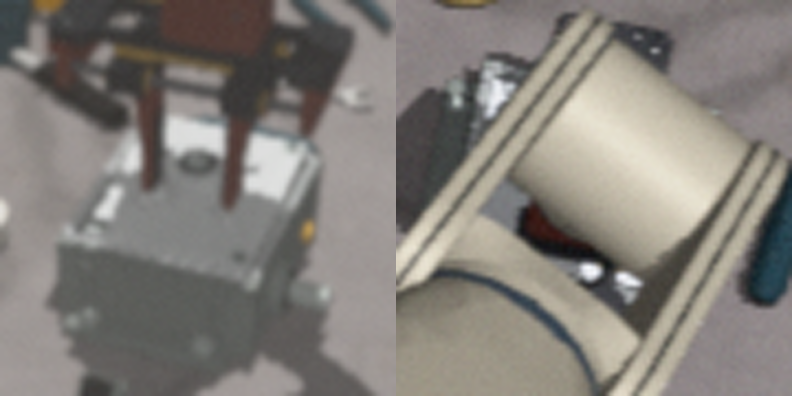

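Emit:
apply_moves(targets=[{"tx": 0.0015, "ty": -0.0013, "tz": 0.002, "spin": 0}, {"tx": 0.0015, "ty": -0.0013, "tz": 0.004, "spin": 0}, {"tx": 0.0015, "ty": -0.0013, "tz": 0.005, "spin": 0}, {"tx": 0.0015, "ty": -0.0013, "tz": 0.005, "spin": 0}, {"tx": 0.0015, "ty": -0.0013, "tz": 0.005, "spin": 0}, {"tx": 0.0015, "ty": -0.0013, "tz": 0.005, "spin": 0}, {"tx": 0.0015, "ty": -0.0013, "tz": 0.005, "spin": 0}, {"tx": 0.0015, "ty": -0.0013, "tz": 0.005, "spin": 0}])

```text
t: 23.2
ee_pos: [521.3, -375.6, 42.4]
orientation: [-2.406, -2.019, -0.001]
ft_force: [1.4, 5.0, 6.7]
width: 45.0
grasp_force: 37.6
```

Emit:
apply_moves(targets=[{"tx": 0, "ty": 0, "tz": 0, "spin": 0}, {"tx": 0, "ty": 0, "tz": 0, "spin": 0}, {"tx": 0, "ty": 0, "tz": 0, "spin": 0}, {"tx": 0, "ty": 0, "tz": 0, "spin": 0}, {"tx": 0, "ty": 0, "tz": 0, "spin": 0}, {"tx": 0, "ty": 0, "tz": 0.0, "spin": 0}, {"tx": 0, "ty": 0, "tz": 0.0, "spin": 0}, {"tx": 0, "ty": 0, "tz": 0.0, "spin": 0}], gripper=-0.25)

```text
t: 24.0
ee_pos: [521.3, -376.2, 42.7]
orientation: [2.406, 2.019, -0.0]
ft_force: [0.3, -1.8, -0.7]
width: 55.1
grasp_force: 0.0
```

Emit:
apply_moves(targets=[{"tx": 0, "ty": 0, "tz": 0.02, "spin": 0}, {"tx": 0, "ty": 0, "tz": 0.06, "spin": 0}, {"tx": 0, "ty": 0, "tz": 0.1, "spin": 0}, {"tx": 0, "ty": 0.03, "tz": 0.14, "spin": 0}, {"tx": 0, "ty": 0.08, "tz": 0.17, "spin": 0}, {"tx": 0, "ty": 0.13, "tz": 0.18, "spin": 0}, {"tx": 0, "ty": 0.18, "tz": 0.18, "spin": 0}, {"tx": 0, "ty": 0.22, "tz": 0.18, "spin": 0}])

```text
t: 24.8
ee_pos: [521.4, -154.6, 223.8]
orientation: [2.406, 2.018, 0.002]
ft_force: [0.4, 0.5, 0.0]
width: 54.8
grasp_force: 0.0
```

Run:
```python
from h import *
np.set_printoptions(precision=1,suppress=True)
d={}
for n in("side","top"):
    im=ctrl.get_image(n); cv2.imwrite(f"pics/f_{n}.png",im[:,:,::-1])
    r=ctrl.pinpoint("cover",n); print(n,[(np.array(x["uv"]),x["score"]) for x in r[:2]])
    if r:d[n]=r[0]["uv"]
    q=ctrl.pinpoint("housing_seat",n); print(" seat",[(np.array(x["uv"]),x["score"]) for x in q[:1]])
    for x in ctrl.outline_of("cover",n)[:2]:
        c=max(cv2.findContours(x["pixels"].astype(np.uint8),0,1)[0],key=cv2.contourArea).reshape(-1,2)
        p=np.float32([onz(n,k,60)[:2] for k in c])
        print(n,x["score"],x["box"],cv2.minAreaRect(p),cv2.approxPolyDP(c,4,True).reshape(-1,2).tolist())
if len(d)==2: print("root",tri(d))
H=np.array([-.197,-.980]);V=np.array([-H[1],H[0]]);S=np.array([520.3,-381.4])
for n in("side","top"):
    print(n,"pred root",proj(n,np.r_[S,60]),"corners",[proj(n,np.r_[S+a*65*H+l*55*V,60]) for a in(-1,1) for l in(-1,1)])
```

```text
side [(array([355.1, 186.6]), 0.58)]
 seat [(array([353.1, 190.5]), 0.62)]
side 0.8 [330.1, 170.2, 380.5, 210.0] ((518.99267578125, -389.6480407714844), (154.66864013671875, 114.15857696533203), 79.93851470947266) [[344, 172], [330, 197], [365, 206], [379, 179], [362, 175], [355, 183], [353, 174]]
top [(array([369.4, 238.9]), 0.74)]
 seat []
top 0.84 [341.2, 215.6, 397.9, 261.6] ((517.5285034179688, -387.64068603515625), (131.2804412841797, 109.52082824707031), 77.98648834228516) [[351, 214], [343, 251], [386, 260], [394, 225]]
top 0.57 [327.6, 209.5, 400.4, 268.0] ((504.0347900390625, -372.6686706542969), (186.35888671875, 168.8536834716797), 78.15885162353516) [[336, 213], [328, 247], [346, 261], [346, 270], [358, 259], [393, 262], [400, 230], [396, 219], [346, 208]]
root [ 515.3 -389.8   64.9]
side pred root [353.4 189.5] corners [array([364.8, 207. ]), array([327.1, 197.9]), array([378.4, 181.6]), array([343.3, 174. ])]
top pred root [366.2 236.6] corners [array([339.2, 251. ]), array([347.4, 212.4]), array([385.2, 261.1]), array([393. , 222.2])]
```

```bash
cat > prof.py <<'E'
from h import *
import sys
H=np.array([-.197,-.980]);V=np.array([-H[1],H[0]]);S=np.array([520.3,-381.4])
def prof(im,n,axis,z,lo,hi,rng):
    out=[]
    for a in rng:
        v=[]
        for l in np.r_[-hi:-lo:2,lo:hi:2]:
            p=S+(a*H+l*V if axis=="U" else a*V+l*H); u=proj(n,np.r_[p,z]).astype(np.float32)
            v.append(cv2.getRectSubPix(im,(1,1),(float(u[0]),float(u[1])))[0,0])
        out.append(int(np.mean(v)))
    return out
if __name__=="__main__":
    rs=list(range(-82,-48,2))
    for n,f0 in(("top","t0.png"),("side","s0.png")):
        for f in(f0,sys.argv[1]+n+".png"):
            im=cv2.imread("pics/"+f,0)
            for ax in"UV":
                r=np.array(rs) if ax=="U" else np.array(rs)+10
                print(f,ax,"-",prof(im,n,ax,60,10,45,r)); print(f,ax,"+",prof(im,n,ax,60,10,45,-r[::-1]))
E
python3 prof.py f_
```

```text
t0.png U - [94, 74, 70, 89, 129, 165, 182, 191, 211, 228, 236, 237, 236, 236, 237, 237, 235]
t0.png U + [233, 236, 236, 235, 236, 236, 234, 216, 179, 149, 147, 163, 169, 166, 165, 170, 174]
t0.png V - [118, 113, 103, 113, 149, 169, 170, 178, 208, 233, 237, 238, 238, 238, 238, 238, 235]
t0.png V + [235, 238, 238, 238, 238, 238, 236, 222, 174, 157, 165, 171, 162, 138, 132, 133, 133]Traceback (most recent call last):
  File "prof.py", line 20, in <module>
    print(f,ax,"-",prof(im,n,ax,60,10,45,r)); print(f,ax,"+",prof(im,n,ax,60,10,45,-r[::-1]))
                   ~~~~^^^^^^^^^^^^^^^^^^^^
  File "prof.py", line 9, in prof
    p=S+(a*H+l*V if axis=="U" else a*V+l*H); u=proj(n,np.r_[p,z]).astype(np.float32)
                                               ~~~~^^^^^^^^^^^^^^
  File "h.py", line 11, in proj
    K,R,t=cal(n); q=K@(R@np.array(p,float)+t); return q[:2]/q[2]
          ~~~^^^
  File "h.py", line 4, in cal
    c=ctrl.get_calibration(n); f=200/np.tan(np.radians(c["fov_y"])/2)
ValueError: time passes only in moves, steps and waits
```

```bash
sed -i 's/^def cal(n):/import functools\n@functools.lru_cache\ndef cal(n):/' h.py; python3 prof.py f_
```

```text
t0.png U - [94, 74, 70, 89, 129, 165, 182, 191, 211, 228, 236, 237, 236, 236, 237, 237, 235]
t0.png U + [233, 236, 236, 235, 236, 236, 234, 216, 179, 149, 147, 163, 169, 166, 165, 170, 174]
t0.png V - [118, 113, 103, 113, 149, 169, 170, 178, 208, 233, 237, 238, 238, 238, 238, 238, 235]
t0.png V + [235, 238, 238, 238, 238, 238, 236, 222, 174, 157, 165, 171, 162, 138, 132, 133, 133]
f_top.png U - [90, 70, 67, 86, 124, 158, 175, 185, 205, 223, 227, 214, 211, 216, 225, 226, 225]
f_top.png U + [234, 234, 234, 234, 234, 233, 232, 230, 230, 231, 226, 211, 186, 164, 159, 164, 168]
f_top.png V - [114, 109, 99, 108, 144, 163, 161, 157, 166, 205, 229, 232, 231, 231, 231, 232, 232]
f_top.png V + [233, 233, 233, 233, 233, 233, 230, 206, 155, 146, 158, 165, 156, 133, 127, 128, 129]
s0.png U - [93, 96, 104, 115, 130, 149, 168, 183, 194, 201, 202, 199, 190, 178, 164, 150, 141]
s0.png U + [199, 190, 176, 159, 142, 128, 120, 120, 128, 140, 151, 159, 163, 161, 154, 144, 133]
s0.png V - [94, 92, 100, 118, 141, 161, 172, 181, 193, 203, 208, 211, 211, 211, 208, 199, 183]
s0.png V + [209, 210, 211, 210, 206, 194, 173, 150, 140, 146, 159, 167, 167, 159, 150, 143, 139]
f_side.png U - [98, 101, 109, 120, 133, 147, 158, 163, 164, 164, 169, 180, 193, 204, 212, 216, 218]
f_side.png U + [192, 193, 195, 195, 195, 194, 194, 192, 191, 189, 187, 185, 183, 180, 177, 174, 168]
f_side.png V - [99, 97, 105, 124, 148, 166, 168, 162, 167, 185, 206, 216, 219, 219, 220, 220, 220]
f_side.png V + [221, 221, 221, 220, 220, 220, 216, 207, 194, 184, 181, 181, 177, 168, 157, 150, 146]
```

Emit:
apply_moves(targets=[{"tx": 0, "ty": -0.04, "tz": 0, "spin": 0}, {"tx": 0, "ty": -0.09, "tz": 0, "spin": 0}, {"tx": -0.001, "ty": -0.14, "tz": 0, "spin": 0}, {"tx": -0.002, "ty": -0.19, "tz": -0.02, "spin": 0}, {"tx": -0.0022, "ty": -0.225, "tz": -0.05, "spin": 0}, {"tx": -0.0022, "ty": -0.231, "tz": -0.09, "spin": 0}, {"tx": -0.0022, "ty": -0.231, "tz": -0.13, "spin": 0}, {"tx": -0.0022, "ty": -0.231, "tz": -0.155, "spin": 0}], gripper=-0.45)

```text
t: 26.0
ee_pos: [516.6, -388.3, 63.9]
orientation: [-2.407, -2.013, 0.001]
ft_force: [-0.4, 0.1, -0.2]
width: 63.6
grasp_force: 0.0
```

Emit:
apply_moves(targets=[{"tx": 0, "ty": 0, "tz": -0.006, "spin": 0}, {"tx": 0, "ty": 0, "tz": -0.012, "spin": 0}, {"tx": 0, "ty": 0, "tz": -0.017, "spin": 0}, {"tx": 0, "ty": 0, "tz": -0.02, "spin": 0}, {"tx": 0, "ty": 0, "tz": -0.0217, "spin": 0}, {"tx": 0, "ty": 0, "tz": -0.0217, "spin": 0}, {"tx": 0, "ty": 0, "tz": -0.0217, "spin": 0}, {"tx": 0, "ty": 0, "tz": -0.0217, "spin": 0}])

```text
t: 26.8
ee_pos: [519.3, -387.3, 46.4]
orientation: [2.406, 2.019, 0.0]
ft_force: [-0.0, -1.8, 0.8]
width: 63.7
grasp_force: 0.0
```

Emit:
apply_moves(targets=[{"tx": 0, "ty": 0, "tz": 0, "spin": 0}, {"tx": 0, "ty": 0, "tz": 0, "spin": 0}, {"tx": 0, "ty": 0, "tz": 0, "spin": 0}, {"tx": 0, "ty": 0, "tz": 0, "spin": 0}, {"tx": 0, "ty": 0, "tz": 0, "spin": 0}, {"tx": 0, "ty": 0, "tz": 0, "spin": 0}, {"tx": 0, "ty": 0, "tz": 0, "spin": 0}, {"tx": 0, "ty": 0, "tz": 0, "spin": 0}], gripper=1)

```text
t: 27.6
ee_pos: [519.1, -387.2, 46.0]
orientation: [2.406, 2.019, 0.0]
ft_force: [-0.6, -0.2, 0.6]
width: 45.2
grasp_force: 30.0
```

Emit:
apply_moves(targets=[{"tx": 0.0003, "ty": 0.0014, "tz": 0, "spin": 0}, {"tx": 0.0006, "ty": 0.0028, "tz": 0, "spin": 0}, {"tx": 0.0008, "ty": 0.0042, "tz": 0, "spin": 0}, {"tx": 0.0011, "ty": 0.0056, "tz": 0, "spin": 0}, {"tx": 0.0014, "ty": 0.0069, "tz": 0, "spin": 0}, {"tx": 0.0014, "ty": 0.0069, "tz": -0.001, "spin": 0}, {"tx": 0.0014, "ty": 0.0069, "tz": -0.002, "spin": 0}, {"tx": 0.0014, "ty": 0.0069, "tz": -0.003, "spin": 0}])

```text
t: 28.4
ee_pos: [520.5, -380.7, 43.2]
orientation: [2.406, 2.019, -0.0]
ft_force: [-1.8, -3.0, 0.2]
width: 45.5
grasp_force: 30.0
```

Emit:
apply_moves(targets=[{"tx": 0, "ty": 0, "tz": -0.001, "spin": 0}, {"tx": 0, "ty": 0, "tz": -0.002, "spin": 0}, {"tx": 0, "ty": 0, "tz": -0.003, "spin": 0}, {"tx": 0, "ty": 0, "tz": -0.004, "spin": 0}, {"tx": 0, "ty": 0, "tz": -0.005, "spin": 0}, {"tx": 0, "ty": 0, "tz": -0.006, "spin": 0}, {"tx": 0, "ty": 0, "tz": -0.006, "spin": 0}, {"tx": 0, "ty": 0, "tz": -0.006, "spin": 0}])

```text
t: 29.2
ee_pos: [520.8, -380.9, 40.3]
orientation: [2.405, 2.019, -0.0]
ft_force: [-9.1, 2.4, 25.4]
width: 45.5
grasp_force: 30.0
```

Emit:
apply_moves(targets=[{"tx": 0, "ty": 0, "tz": -0.003, "spin": 0}, {"tx": 0, "ty": 0, "tz": -0.003, "spin": 0}, {"tx": 0, "ty": 0, "tz": -0.003, "spin": 0}, {"tx": 0, "ty": 0, "tz": -0.003, "spin": 0}, {"tx": 0, "ty": 0, "tz": -0.002, "spin": 0}, {"tx": 0, "ty": 0, "tz": 0.001, "spin": 0}, {"tx": 0, "ty": 0, "tz": 0.003, "spin": 0}, {"tx": 0, "ty": 0, "tz": 0.005, "spin": 0}], gripper=-0.25)

```text
t: 30.0
ee_pos: [520.6, -380.4, 42.2]
orientation: [2.406, 2.019, 0.0]
ft_force: [1.2, -0.5, -0.1]
width: 54.8
grasp_force: 0.0
```

Emit:
apply_moves(targets=[{"tx": 0, "ty": 0, "tz": 0.02, "spin": 0}, {"tx": 0, "ty": 0, "tz": 0.06, "spin": 0}, {"tx": 0, "ty": 0, "tz": 0.1, "spin": 0}, {"tx": 0, "ty": 0.03, "tz": 0.14, "spin": 0}, {"tx": 0, "ty": 0.08, "tz": 0.17, "spin": 0}, {"tx": 0, "ty": 0.13, "tz": 0.18, "spin": 0}, {"tx": 0, "ty": 0.18, "tz": 0.18, "spin": 0}, {"tx": 0, "ty": 0.22, "tz": 0.18, "spin": 0}])

```text
t: 30.8
ee_pos: [520.5, -158.7, 223.2]
orientation: [2.406, 2.018, 0.002]
ft_force: [0.5, 0.1, 0.2]
width: 55.1
grasp_force: 0.0
```

```bash
cat > look.py <<'E'
from h import *
import sys
np.set_printoptions(precision=1,suppress=True)
d={}
for n in("side","top"):
    im=ctrl.get_image(n); cv2.imwrite(f"pics/{sys.argv[1]}{n}.png",im[:,:,::-1])
    r=ctrl.pinpoint("cover",n); print(n,[(np.array(x["uv"]),x["score"]) for x in r[:2]])
    if r:d[n]=r[0]["uv"]
    for x in ctrl.outline_of("cover",n)[:1]:
        c=max(cv2.findContours(x["pixels"].astype(np.uint8),0,1)[0],key=cv2.contourArea).reshape(-1,2)
        print(n,x["score"],x["box"],cv2.minAreaRect(np.float32([onz(n,k,60)[:2] for k in c])))
if len(d)==2: print("root",tri(d))
E
python3 look.py g_; python3 prof.py g_ | grep g_
```

```text
side [(array([353.4, 190.2]), 0.63)]
side 0.75 [321.3, 175.0, 384.0, 230.1] ((513.75390625, -321.21490478515625), (166.6243438720703, 217.638916015625), 6.702697277069092)
top [(array([363.5, 237.4]), 0.88)]
top 0.61 [340.8, 216.9, 389.8, 261.4] ((520.432373046875, -377.1998596191406), (133.81336975097656, 111.61756134033203), 78.6653823852539)
root [ 518.6 -373.7   63.2]
g_top.png U - [90, 70, 67, 86, 124, 158, 171, 169, 188, 213, 228, 230, 230, 231, 233, 234, 234]
g_top.png U + [234, 233, 232, 231, 231, 232, 225, 201, 161, 138, 140, 157, 163, 160, 159, 164, 168]
g_top.png V - [114, 109, 99, 108, 144, 163, 162, 161, 173, 208, 230, 234, 234, 234, 234, 234, 234]
g_top.png V + [234, 234, 234, 234, 234, 234, 230, 205, 155, 146, 158, 165, 156, 134, 127, 128, 128]
g_side.png U - [97, 101, 109, 121, 137, 156, 175, 191, 204, 211, 214, 216, 217, 217, 218, 219, 220]
g_side.png U + [202, 199, 196, 192, 186, 177, 167, 157, 151, 148, 149, 151, 151, 148, 142, 134, 124]
g_side.png V - [99, 97, 105, 124, 148, 166, 170, 170, 182, 201, 215, 220, 221, 220, 220, 219, 219]
g_side.png V + [219, 220, 221, 221, 220, 216, 203, 181, 164, 162, 170, 177, 175, 167, 157, 149, 146]
```

Emit:
apply_moves(targets=[{"tx": 0, "ty": -0.045, "tz": 0, "spin": 0}, {"tx": 0, "ty": -0.09, "tz": 0, "spin": 0}, {"tx": 0, "ty": -0.135, "tz": 0, "spin": 0}, {"tx": 0, "ty": -0.18, "tz": -0.02, "spin": 0}, {"tx": 0, "ty": -0.215, "tz": -0.05, "spin": 0}, {"tx": 0, "ty": -0.22, "tz": -0.09, "spin": 0}, {"tx": 0, "ty": -0.22, "tz": -0.125, "spin": 0}, {"tx": 0, "ty": -0.22, "tz": -0.14, "spin": 0}], gripper=1)

```text
t: 31.9
ee_pos: [517.5, -381.1, 77.9]
orientation: [-2.405, -2.012, 0.002]
ft_force: [-0.3, 0.0, -0.6]
width: 0.6
grasp_force: 0.0
```

Emit:
apply_moves(targets=[{"tx": 0, "ty": 0, "tz": -0.006, "spin": 0}, {"tx": 0, "ty": 0, "tz": -0.012, "spin": 0}, {"tx": 0, "ty": 0, "tz": -0.017, "spin": 0}, {"tx": 0, "ty": 0, "tz": -0.021, "spin": 0}, {"tx": 0, "ty": 0, "tz": -0.024, "spin": 0}, {"tx": 0, "ty": 0, "tz": -0.026, "spin": 0}, {"tx": 0, "ty": 0, "tz": -0.028, "spin": 0}, {"tx": 0, "ty": 0, "tz": -0.028, "spin": 0}])

```text
t: 32.7
ee_pos: [520.5, -380.2, 53.9]
orientation: [-2.406, -2.02, 0.0]
ft_force: [-0.5, -0.5, -0.3]
width: 0.5
grasp_force: 0.0
```

Emit:
apply_moves(targets=[{"tx": 0, "ty": 0, "tz": -0.002, "spin": 0}, {"tx": 0, "ty": 0, "tz": -0.004, "spin": 0}, {"tx": 0, "ty": 0, "tz": -0.006, "spin": 0}, {"tx": 0, "ty": 0, "tz": -0.007, "spin": 0}, {"tx": 0, "ty": 0, "tz": -0.008, "spin": 0}, {"tx": 0, "ty": 0, "tz": -0.009, "spin": 0}, {"tx": 0, "ty": 0, "tz": -0.01, "spin": 0}, {"tx": 0, "ty": 0, "tz": -0.01, "spin": 0}])

```text
t: 33.5
ee_pos: [520.8, -380.5, 53.1]
orientation: [2.406, 2.019, 0.0]
ft_force: [-22.6, 16.0, 71.8]
width: 0.4
grasp_force: 36.1
```

Emit:
apply_moves(targets=[{"tx": 0, "ty": 0, "tz": 0.006, "spin": 0}, {"tx": 0, "ty": 0, "tz": 0.012, "spin": 0}, {"tx": 0, "ty": 0, "tz": 0.03, "spin": 0}, {"tx": 0, "ty": 0.0, "tz": 0.07, "spin": 0}, {"tx": 0, "ty": 0.03, "tz": 0.11, "spin": 0}, {"tx": 0, "ty": 0.08, "tz": 0.15, "spin": 0}, {"tx": 0, "ty": 0.13, "tz": 0.17, "spin": 0}, {"tx": 0, "ty": 0.18, "tz": 0.17, "spin": 0}])

```text
t: 34.3
ee_pos: [521.8, -216.0, 214.7]
orientation: [2.405, 2.015, 0.003]
ft_force: [0.4, -0.2, -0.1]
width: 0.5
grasp_force: 0.0
```

Emit:
apply_moves(targets=[{"tx": 0, "ty": 0.04, "tz": 0, "spin": 0}, {"tx": 0, "ty": 0.08, "tz": 0, "spin": 0}, {"tx": 0, "ty": 0.12, "tz": 0, "spin": 0}, {"tx": 0, "ty": 0.16, "tz": 0, "spin": 0}, {"tx": 0, "ty": 0.2, "tz": 0, "spin": 0}, {"tx": 0, "ty": 0.2, "tz": 0, "spin": 0}, {"tx": 0, "ty": 0.2, "tz": 0, "spin": 0}, {"tx": 0, "ty": 0.2, "tz": 0, "spin": 0}])

```text
t: 35.1
ee_pos: [520.6, -17.1, 212.0]
orientation: [2.407, 2.019, -0.001]
ft_force: [0.3, -0.3, 0.1]
width: 0.7
grasp_force: 0.0
```

```bash
python3 look.py k_; python3 prof.py k_ | grep k_
python3 - <<'E'
from h import *
# plate-top height: match the hub's end and the plate corners? compare side/top shift of image vs before pressing
for n in("side","top"):
    a=cv2.imread(f"pics/g_{n}.png",0)[170:270,320:410].astype(np.float32);b=cv2.imread(f"pics/k_{n}.png",0)[170:270,320:410].astype(np.float32)
    print(n,"shift",cv2.phaseCorrelate(a,b),abs(a-b).mean())
E
```

```text
side [(array([350.3, 188. ]), 0.53)]
side 0.56 [342.8, 188.6, 366.1, 209.7] ((505.9641418457031, -372.0490417480469), (35.533809661865234, 58.65157699584961), 74.33905029296875)
top [(array([367.6, 238.6]), 0.95)]
top 0.96 [340.3, 213.8, 396.0, 263.5] ((520.6860961914062, -380.14263916015625), (132.80393981933594, 111.11563110351562), 79.00201416015625)
root [ 522.3 -384.6   62.2]
k_top.png U - [90, 70, 67, 85, 124, 157, 170, 169, 187, 212, 227, 230, 230, 231, 233, 234, 234]
k_top.png U + [234, 233, 231, 230, 231, 231, 225, 200, 160, 138, 140, 157, 163, 160, 158, 163, 167]
k_top.png V - [114, 109, 98, 108, 143, 162, 161, 161, 173, 208, 230, 233, 234, 234, 233, 233, 234]
k_top.png V + [234, 234, 234, 234, 234, 233, 230, 204, 155, 145, 157, 165, 155, 132, 126, 127, 128]
k_side.png U - [81, 84, 89, 97, 107, 119, 132, 143, 152, 158, 162, 163, 163, 162, 160, 158, 154]
k_side.png U + [64, 63, 63, 63, 64, 64, 64, 64, 64, 65, 66, 66, 66, 66, 66, 65, 64]
k_side.png V - [87, 75, 67, 63, 62, 63, 65, 66, 66, 67, 70, 72, 76, 84, 93, 101, 104]
k_side.png V + [58, 58, 58, 58, 58, 58, 58, 57, 57, 58, 58, 58, 58, 58, 57, 58, 59]
side shift ((-0.4009155340464332, 0.03607879504452427), 0.31219715881347654) 25.621334
top shift ((-0.013358379584509805, -0.011998631913392899), 0.9919679357740614) 1.7785555
```

```bash
python3 -c "
from workcell import ctrl
print(ctrl.close_job())"
```

```text
the job is handed in; nothing more can be done
None
```

I tipped the cover over onto the rest's back, where it leaned by itself with the hub outward. I then took it by the hub, set it hub up in the housing recess, and handed the job in at about 35 s. It first came down about 7 mm off with one edge on the rim, so I took the hub again and slid it into place. The last top picture shows it centred, and it did not move when I pressed the hub with about 72 N. That it is fully down comes from that press and an estimated hub-top height, since I had no pictures left to view; I only checked the bystanders in the first pictures.

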